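Clip a relay module onto the rail

TASK

Pick up the loose relay module from the bench and mount it on the free stretch of the sloped rail, between the module already there and the end stop: hook the lip at its back under the rail's upper (far) edge with the module tilted, then tilt its foot down until the black foot clip snaps under the rail's lower edge and the module sits flat on the rail. Then let go, leaving the other things on the bench where they are.

Things in the scene. Friction and masses are not known exactly. Their poses are not given: they have to be found in the camera images.
- module_mid (a point): Loose relay module: grey housing 86 (x) x 36 (y) x 59 mm (z), about 0.16 kg, lying back-down on the bench. Grip its flat sides, 36 mm apart. The nose (x = -15 to 25 mm) rises from 40 to 59 mm above the underside. Point: centre plane, mid length, 29 mm above the underside. Axes: z out of the nose, +x to the hook end; at the foot end (-x) a small black tab sticks out 8 mm.
- module_hook (a point): Inner corner of the module's hook: module x = 18 mm, 14 mm above the underside, axes as the module's. The face at this height comes to lie on the rail. A wall (x = 18 to 23 mm, full width) goes down from here to the underside; from it a lip reaches 5 mm toward the foot. When hooked, the rail's upper edge lies in this corner.
- module_lip (a point): Point in the tip of the hook lip: module x = 14 mm, centre plane, 4 mm above the underside. The lip ends at x = 13 mm and its bottom is 1 mm above the underside; its top slopes, from 4 mm below the rail face at the wall to 8 mm below at the tip, so that it passes under the rail's edge with the foot end raised by 15 to 25 degrees.
- foot_clip (a joint): Sprung clip between two ribs (x = -19.5 to -40 mm) under the module's foot end: 0 at rest, grows to 0.007 m as it is pushed outward. Its nose is a 55 degree ramp reaching to x = -13 mm; pressed on the rail's lower edge with about 3 to 8 N at the foot it gives way, then springs back to 0 under the edge. Unpressed, a hooked module rests on it 10 to 15 degrees from flat.
- rail: Steel rail on a fixed grey stand, sloped 25 degrees, upper edge farther from the robot. Origin: middle of its top face. Axes: x up the slope, y along it, z square out. Flange 35 mm wide (edges x = +-17.5 mm), 2 mm thick (z = 0 to -2), 200 mm long, on a web 12 mm wide; sloped plate (120 x 220 mm) below at z = -20 mm, with a strip along it (x = -40 to -26 mm, top z = -14.6 mm) on which a seated module's foot can bear.
- free_mid (a point): Middle of the rail's free stretch, on its top face (rail y = 12 mm), axes as the rail's. In rail y: a like module is fixed at -98 to -62 mm (up to z = 45 mm), an end stop at 86 to 94 mm (up to z = 15 mm). A seated module has its axes along the rail's, same way round, its rail face on z = 0 (underside at z = -14 mm), its mid length within 2 mm of rail x = 0.
- bottle: Amber dropper bottle, 52 mm across, 132 mm tall; bystander. Origin under its centre.
- beaker: Small glass beaker, 53 mm across, 68 mm tall; bystander. Origin under its centre.
- screwdriver: Black-handled screwdriver lying on the bench, 177 mm long, 25 mm thick; bystander. Origin under its centre.
- timer: White bench timer, 52 x 66 x 24 mm; bystander. Origin under its centre.

How it is judged:
By the outcome, as a careful person would: the job done as asked, in the order asked, and still so for the second after the job is handed in, with the robot touching nothing.
It also fails if it takes over 42 s, if anything falls off the work surface, if the arm or the gripper's body presses on something with over 40 N, if the wrist force passes 120 N, or if a joint passes its speed limit or range.

ROBOT

A 6-joint arm with a two-finger parallel gripper is mounted at the origin on a cart in front of the work surface, level with it; the furniture and walls round the work are solid. World frame = base frame: x ahead of the robot, y to its left, z up, the work surface at z = 0. Lengths are in m, angles in rad, forces in N, time in s.
With the tool pointing down it reaches from about 0.25 to 0.725 m from the base axis. Payload 4 kg.
Tool frame: the origin (TCP) lies midway between the tips of the shut fingers; the grasp point (between the pads) lies 19 mm behind it; y points along the fingers, z is the direction in which the jaws open and shut, and the axes are right-handed (so a half turn about y gives the same grasp; the last joint's range is limited). The gripper opens to 85 mm and grips with 20 to 120 N. Pads are 22 mm wide; open, the fingers measure 114 mm over their backs; the gripper's body (76 mm by 85 mm) begins 54 mm behind the grasp point. The pads swing forward as they close: fully open they stand 13 mm farther back than shut.
Start: joints at [1.203, 0.241, 0.005, 1.335, 0, 1.571], TCP at [0.18, 0.467, 0.231] pointing down, gripper open.
Joint ranges: [-2.72, 2.72], [-1.05, 1.87], [-1.09, 1.28], [-1.99, 2.15], [-1.42, 1.44], [-3.14, 3.14]. Speed limits (rad/s): [2.79, 2.79, 3.14, 3.14, 3.14, 3.14].

INTERFACE

Orientations are given as a unit quaternion [x, y, z, w].
In Python, from workcell import bot gives the robot as it stands. The module is installed in compiled form; this text tells all that it offers.
- The arm moves only by the shell command python3 -m handwheel 'ROWS' [OPENING]. ROWS is JSON, a list of rows, each a list of 6 numbers: the shift along the tool's x, y, z in units of 25 mm (1.0 is 25 mm), then the turn, a rotation vector about the tool's x, y, z in units of 10 degrees (1.0 is 10 degrees). A call has exactly 5 rows; each row is the pose to reach, as a shift and turn from the pose commanded when the call began, along the tool's axes at that moment; what a row does not reach only later rows make up. A row lasts 1/8 s, in which the tool goes at most 62.5 mm and 10.7 degrees, less where a joint would pass 70% of its speed; a pose out of reach is approached as far as the arm can. A call with a gripper value outside its range is refused whole. OPENING is the gripper command: -1 is shut, 1 is fully open, values between are in proportion, set as the call begins (- or left out, the last holds). The fingers move at their own pace and stop on an object; the grip force is fixed at half the most. Time passes only in rows, so rows that repeat a pose let the fingers close, or fill a call up. It gives the time, the measured TCP pose, the force and the opening at its end, in the units of the state.
- bot.get_obs(): the state, without advancing time (a new reading comes with each control period).
- bot.camera(name): name is "scene" or "top"; returns a dict with "color" (420x560x3 uint8, red, green, blue), "fx", "fy", "cx", "cy" (pixels), "dist_coeffs" ([k1, k2, p1, p2, k3] as OpenCV has them; the pictures are not rectified), "rvec" (rotation vector, rad) and "tvec" (3), from world to camera coordinates, as OpenCV has them. Camera axes: x right, y down, z forward; pixel columns grow to the right and rows downward; lengths in m; the calibration is good to about 2 mm. A picture is of the moment at which its call begins. There is no depth.
- bot.job_done(): hands the job in, once; it reports no verdict.
The state is a dict: "clock": time; "joint_pos": joint angles; "joint_vel": joint speeds; "tau": joint torques, N m; "eef_pos": TCP position; "tool_rot": TCP orientation; "ft_force": force on the tool from outside, world axes, zero at the start; "ft_torque": the same for the moment, N m; "grip_width": finger opening in m.
Only numpy, scipy, OpenCV 4.12 (cv2) and the standard library are available. Lean on these libraries where they do the work, as an engineer would, in place of code of your own. Each camera call takes 0.05 s, during which the arm holds its last target.

## Working session

There is one attempt and no reset: what is moved stays moved. The work goes in short steps, Python scripts to look and compute and a shell command to move; the robot and the scene stay as the last step left them, time stands still between calls to the robot, and variables do not carry over. Pictures are saved under pics/ and viewed, and the job is handed in when it is done.

```bash
mkdir -p pics; python3 - <<'E'
from workcell import bot
import cv2,numpy as np
for n in("scene","top"):
    c=bot.camera(n); cv2.imwrite(f"pics/{n}0.png",cv2.resize(c["color"][:,:,::-1],(800,600),interpolation=cv2.INTER_CUBIC))
    np.savez(f"{n}0.npz",**c)
    R=cv2.Rodrigues(np.array(c["rvec"]))[0]; print(n,c["fx"],c["cx"],c["cy"],c["dist_coeffs"],-R.T@np.array(c["tvec"]).ravel(),R)
o=bot.get_obs(); print(o)
E
```

```text
scene 397.2165250474517 284.95320529470956 220.42619436540753 [0.02322794 0.         0.         0.         0.        ] [ 0.02636364 -0.21139325  0.91518695] [[ 0.59485115 -0.80377417 -0.00995971]
 [-0.62563717 -0.45516627 -0.63356278]
 [ 0.50470807  0.38310672 -0.77362717]]
top 451.84236880632733 281.46231868436195 216.95465912427 [-0.15086719  0.          0.          0.          0.        ] [0.36729027 0.18172794 1.1005605 ] [[ 0.17312816 -0.98488688  0.00494773]
 [-0.9597097  -0.16982702 -0.22386622]
 [ 0.22132316  0.03400917 -0.97460732]]
{'clock': 0.1, 'joint_pos': array([ 1.20299460e+00,  2.41338198e-01,  3.85373977e-03,  1.33519949e+00,
       -3.59478237e-05,  1.57078431e+00]), 'joint_vel': array([ 0.00011541, -0.00079546,  0.0025007 ,  0.00276643, -0.00046424,
        0.00144349]), 'tau': array([-6.08371574e-04, -3.73138225e+01,  2.53010345e+01,  1.08808646e-02,
       -4.56710757e-05, -1.56919299e-05]), 'eef_pos': array([0.17958844, 0.46602599, 0.23049971]), 'tool_rot': array([ 0.69584235, -0.12941112,  0.12919202, -0.69452546]), 'ft_force': array([-1.08789316,  0.59942414,  0.21858451]), 'ft_torque': array([0.02084419, 0.04768783, 0.02457279]), 'grip_width': 0.08544144755193483}
```

View pics/scene0.png

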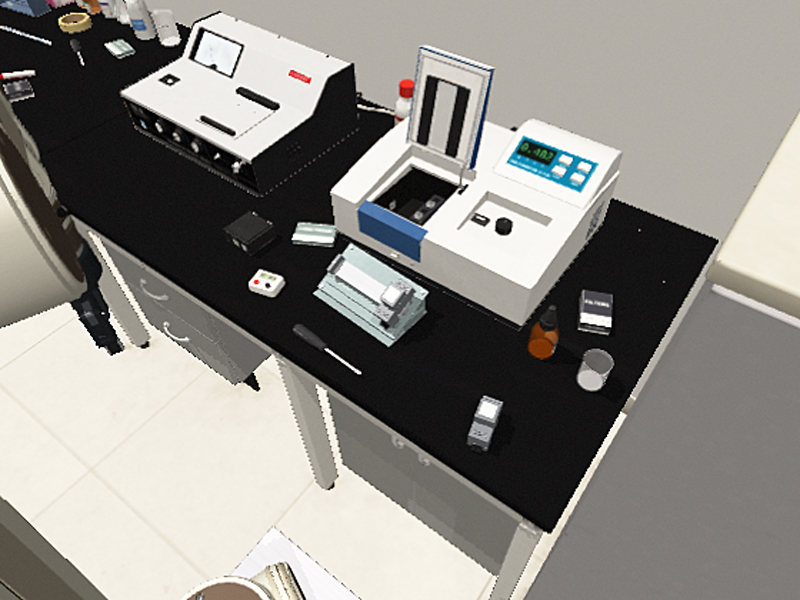

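View pics/top0.png

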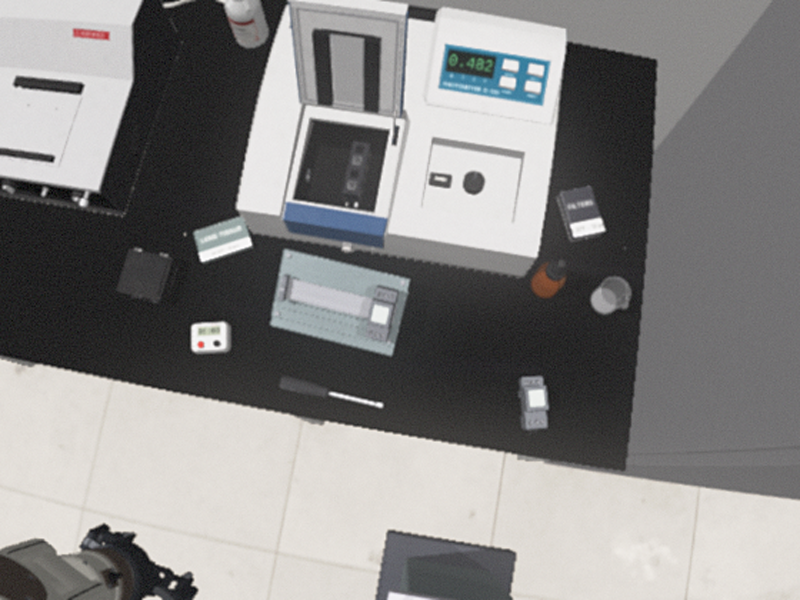

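Scene: the rail stand is at about (372,295), the loose module at (485,423), the screwdriver at (325,348). In the top view the stand is at (340,302) and the module at (534,402). I'll zoom in on both.

```bash
python3 - <<'E'
import cv2,numpy as np
def crop(n,x0,y0,w,h,s,out):
    im=np.load(f"{n}0.npz")["color"][:,:,::-1]
    cv2.imwrite(out,cv2.resize(im[y0:y0+h,x0:x0+w],None,fx=s,fy=s,interpolation=cv2.INTER_CUBIC))
def both(n,a,b,out):
    im=np.load(f"{n}0.npz")["color"][:,:,::-1]
    p=[cv2.resize(im[y:y+h,x:x+w],None,fx=s,fy=s,interpolation=cv2.INTER_CUBIC) for x,y,w,h,s in(a,b)]
    H=max(q.shape[0] for q in p)
    p=[cv2.copyMakeBorder(q,0,H-q.shape[0],0,0,cv2.BORDER_CONSTANT) for q in p]
    r=np.hstack(p);print(r.shape);cv2.imwrite(out,r)
both("scene",(210,165,100,80,5),(320,270,40,50,7),"pics/s1.png")
both("top",(180,165,115,90,4.5),(355,255,37,52,7),"pics/t1.png")
E
```

```text
(400, 780, 3)
(405, 777, 3)
```

View pics/s1.png

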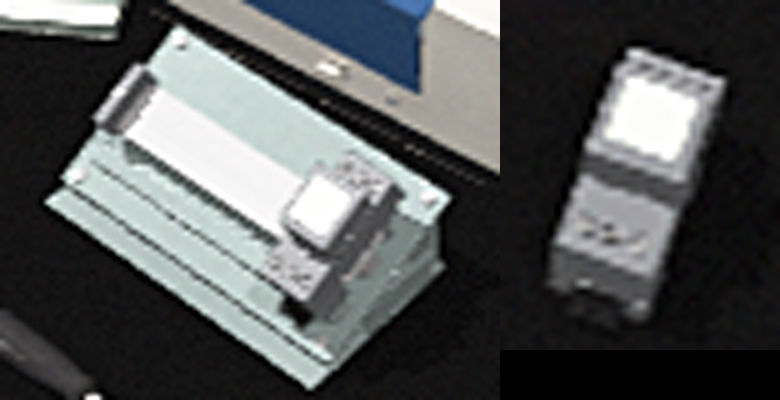

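View pics/t1.png

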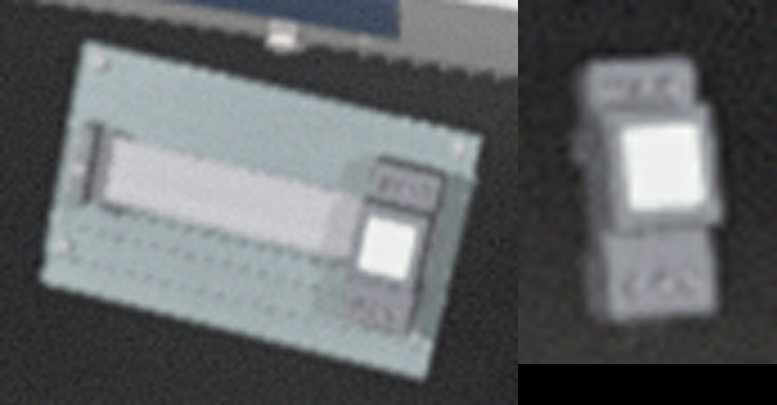

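```bash
cat > h.py <<'E'
import cv2,numpy as np
from scipy.optimize import least_squares
from scipy.spatial.transform import Rotation as Ro
def load(n,k=0): return dict(np.load(f"{n}{k}.npz"))
def proj(c,P):
    K=np.array([[c["fx"],0,c["cx"]],[0,c["fy"],c["cy"]],[0,0,1]],float)
    return cv2.projectPoints(np.asarray(P,float).reshape(-1,1,3),c["rvec"],c["tvec"],K,c["dist_coeffs"])[0].reshape(-1,2)
def railT(p): # x,y,z,yaw
    R=Ro.from_euler('z',p[3])*Ro.from_euler('y',-np.radians(25)); return R.as_matrix(),np.array(p[:3])
def modT(p): return Ro.from_euler('z',p[2]).as_matrix(),np.array([p[0],p[1],0.])
def app(T,P): return np.asarray(P)@T[0].T+T[1]
def box(x0,x1,y0,y1,z0,z1):
    c=np.array([[x,y,z] for x in(x0,x1) for y in(y0,y1) for z in(z0,z1)])/1000
    e=[(i,j) for i in range(8) for j in range(i) if bin(i^j).count('1')==1]
    return c,e
RAILB=[box(-17.5,17.5,-100,100,-2,0),box(-60,60,-110,110,-20,-20),box(-40,-26,-110,110,-20,-14.6),box(-17,17,86,94,0,15),box(-43,43,-98,-62,-14,26),box(-15,25,-98,-62,26,45)]
MODB=[box(-43,43,-18,18,0,40),box(-15,25,-18,18,40,59)]
def overlay(c,win,T,boxes,col=(0,255,0)):
    x,y,w,h,s=win
    im=cv2.resize(c["color"][y:y+h,x:x+w,::-1],None,fx=s,fy=s,interpolation=cv2.INTER_CUBIC)
    for P,E in boxes:
        q=(proj(c,app(T,P))-[x,y]+.5)*s
        for i,j in E: cv2.line(im,tuple(int(v) for v in q[i]),tuple(int(v) for v in q[j]),col,1,cv2.LINE_AA)
    return im
E
cat > fit.py <<'E'
from h import *
S,T=load("scene"),load("top")
def pix(win,u,off=0): x,y,w,h,s=win; return (np.array(u,float)-[off,0])/s+[x,y]-.5
ws,wt=(210,165,100,80,5),(180,165,115,90,4.5); ms,mt=(320,270,40,50,7),(355,255,37,52,7)
# rail
PL=np.array([[60,110,-20],[60,-110,-20]])/1000
st=np.array([[-60,110,-20],[-60,-110,-20]])/1000
FM=np.array([[-15,-62,45],[-15,-98,45],[25,-62,45]])/1000
A=[(S,np.vstack([PL]),pix(ws,[(172,22),(452,200)])),(T,np.vstack([PL,st]),pix(wt,[(85,40),(482,135),(40,285),(425,380)]))]
f=lambda p:np.concatenate([(proj(c,app(railT(p),P))-q).ravel() for c,P,q in A])
r=least_squares(f,[.5,.1,.06,0.],x_scale=[.1,.1,.1,.1],loss='soft_l1'); print("rail",r.x,f(r.x).round(1))
B=[(S,np.array([[43,18,40],[43,-18,40],[-43,18,40],[-43,-18,40]])/1000,pix(ms,[(632,48),(727,75),(555,255),(655,275)],500)),
(T,np.array([[43,18,40],[43,-18,40],[-43,-18,40]])/1000,pix(mt,[(585,60),(695,58),(718,315)],518))]
g=lambda p:np.concatenate([(proj(c,app(modT(p),P))-q).ravel() for c,P,q in B])
m=least_squares(g,[.35,-.1,0.],x_scale=.1); print("mod",m.x,g(m.x).round(1))
np.savez("fit.npz",rail=r.x,mod=m.x)
def cat(a,b):
    H=max(a.shape[0],b.shape[0]); return np.hstack([cv2.copyMakeBorder(q,0,H-q.shape[0],0,0,0) for q in(a,b)])
cv2.imwrite("pics/o_s.png",cat(overlay(S,ws,railT(r.x),RAILB),overlay(S,ms,modT(m.x),MODB)))
cv2.imwrite("pics/o_t.png",cat(overlay(T,wt,railT(r.x),RAILB),overlay(T,mt,modT(m.x),MODB)))
E
python3 fit.py
```

```text
rail [ 0.59624874  0.32882674  0.06161572 -0.09175784] [-0.1 -0.  -1.9 -0.4  0.   1.6  0.   3.6  0.3 -5.8  0.7 -3.5]
mod [ 0.49261851 -0.02381046  0.24929365] [-0.5 -0.5 -0.4  0.2 -0.1 -1.7 -0.1  0.6  0.8  1.  -0.   0.   0.8 -0.4]
```

```bash
sleep 0
```

```text
(no output)
```

View pics/o_s.png

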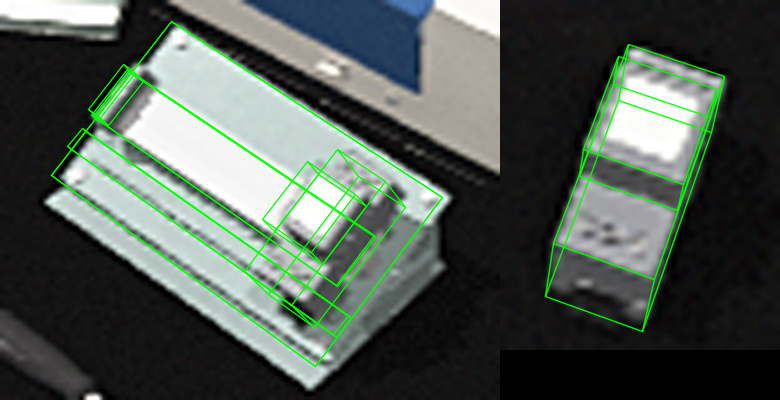

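View pics/o_t.png

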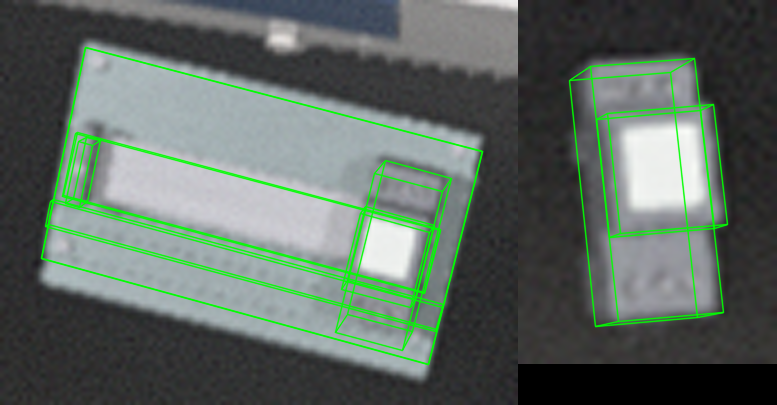

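Module fit is good. The rail fit used the stand's foot edge by mistake, so I'll zoom in and pick better rail features.

```bash
python3 - <<'E'
from h import *
for n,w in(("scene",(215,170,95,74,8.4)),("top",(185,170,105,78,7.6))):
    x,y,ww,h,s=w
    im=cv2.resize(load(n)["color"][y:y+h,x:x+ww,::-1],None,fx=s,fy=s,interpolation=cv2.INTER_CUBIC)
    for i in range(0,ww,10): cv2.putText(im,str(x+i),(int(i*s),8),0,.3,(0,255,255)); cv2.line(im,(int((i+.5)*s),10),(int((i+.5)*s),16),(0,255,255))
    for i in range(0,h,10): cv2.putText(im,str(y+i),(0,int((i+.5)*s)+3),0,.3,(0,255,255)); cv2.line(im,(22,int((i+.5)*s)),(28,int((i+.5)*s)),(0,255,255))
    cv2.imwrite(f"pics/z_{n}.png",im); print(im.shape)
f=np.load("fit.npz")
for n,wins in(("scene",((330,270,30,50),(265,195,40,35))),("top",((355,255,37,52),(255,205,30,30)))):
    c=load(n)
    for x,y,w,h in wins:
        g=c["color"][y:y+h,x:x+w].min(2).astype(float); wt=np.clip(g-205,0,None)
        k,l,st,ce=cv2.connectedComponentsWithStats((g>225).astype(np.uint8)); print(n,[(s[4],(q+[x,y]).round(2)) for s,q in zip(st[1:],ce[1:]) if s[4]>20])
    print(proj(c,app(modT(f["mod"]),[[.005,0,.059]])))
E
```

```text
(622, 798, 3)
(593, 798, 3)
scene [(np.int32(104), array([341.19, 286.43]))]
scene [(np.int32(129), array([271.31, 204.85]))]
[[340.97237798 286.57459988]]
top [(np.int32(102), array([375.44, 278.33]))]
top [(np.int32(103), array([265.54, 219.65]))]
[[375.80176121 278.64101554]]
```

View pics/z_scene.png

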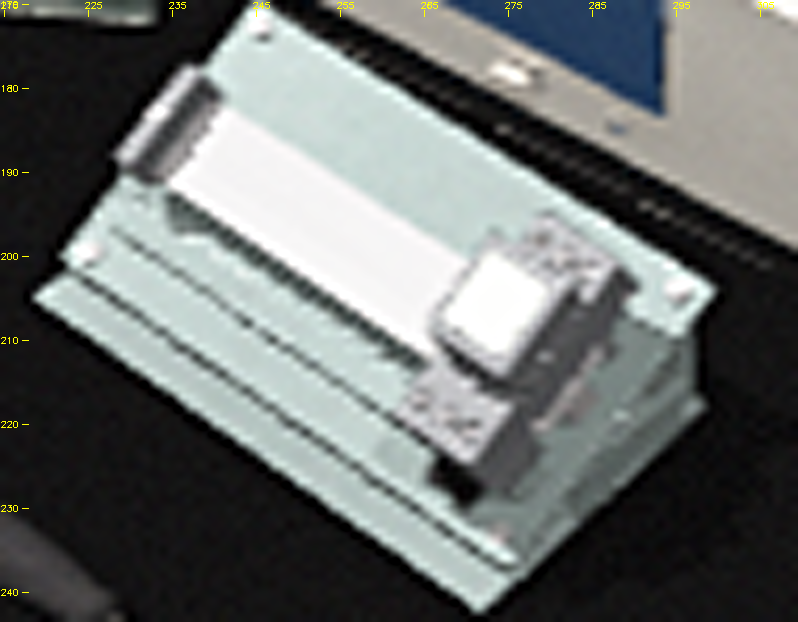

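View pics/z_top.png

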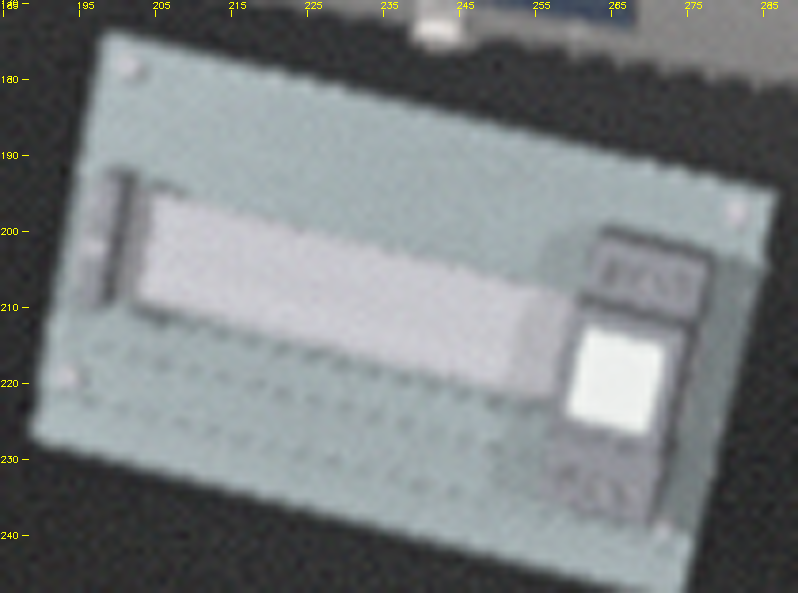

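```bash
cat > fit2.py <<'E'
from h import *
S,T=load("scene"),load("top")
zs=lambda u:np.array(u,float)/8.4+[215,170]-.5
zt=lambda u:np.array(u,float)/7.6+[185,170]-.5
scr_s=zs([(263,24),(680,290),(90,250),(497,537)]); scr_t=zt([(130,66),(737,210),(68,376),(663,527)])
cor_s=zs([(258,3),(716,290),(60,255),(520,560)]); cor_t=zt([(105,32),(775,187)])
lab=[[.005,-.080,.045]]
lines=[(S,.0175,zs([(225,110),(465,265)])),(S,-.0175,zs([(165,190),(430,360)])),(T,.0175,zt([(150,190),(580,292)])),(T,-.0175,zt([(140,302),(555,400)]))]
def f(p,full=True):
    a,b=p[4:6]; R=railT(p[:4]); o=[]
    scr=[[a,b,-.02],[a,-b,-.02],[-a,b,-.02],[-a,-b,-.02]]
    cor=[[.06,.11,-.02],[.06,-.11,-.02],[-.06,.11,-.02],[-.06,-.11,-.02]]
    o+=[proj(S,app(R,scr))-scr_s,proj(T,app(R,scr))-scr_t,proj(S,app(R,cor))-cor_s,proj(T,app(R,cor[:2]))-cor_t]
    o+=[2*(proj(S,app(R,lab))-[[271.31,204.85]]),2*(proj(T,app(R,lab))-[[265.54,219.65]])]
    l=[]
    for c,x,q in lines:
        P=proj(c,app(R,[[x,.08,0],[x,-.055,0]])); d=(P[1]-P[0])/np.linalg.norm(P[1]-P[0])
        e=q-P[0]; l+=list(2*(e[:,0]*d[1]-e[:,1]*d[0]))
    return np.concatenate([q.ravel() for q in o]+[l])
r=least_squares(f,[.59,.33,.06,-.09,.05,.1],x_scale=.1,loss='soft_l1'); print(r.x.round(4)); print(f(r.x).round(1))
m=np.load("fit.npz")["mod"]; np.savez("fit.npz",rail=r.x[:4],mod=m)
cv2.imwrite("pics/o2_s.png",overlay(S,(215,170,95,74,8.4),railT(r.x),RAILB)); cv2.imwrite("pics/o2_t.png",overlay(T,(185,170,105,78,7.6),railT(r.x),RAILB))
E
python3 fit2.py
```

```text
[ 0.6036  0.3302  0.0541 -0.0705  0.0526  0.1002]
[-0.6  0.3 -0.4 -0.2 -0.4  0.6 -0.  -0.2 -0.1 -0.6  0.1 -0.2  0.3 -0.1
  0.3 -0.5 -0.9 -0.5 -0.5 -0.6 -0.5  0.4 -1.7  0.9 -0.1  0.1 -0.2  0.8
  3.7  1.4  0.1 -0.7 -0.2 -0.4 -0.9  0.1  0.2  0.9 -0.6  0.4]
```

View pics/o2_s.png

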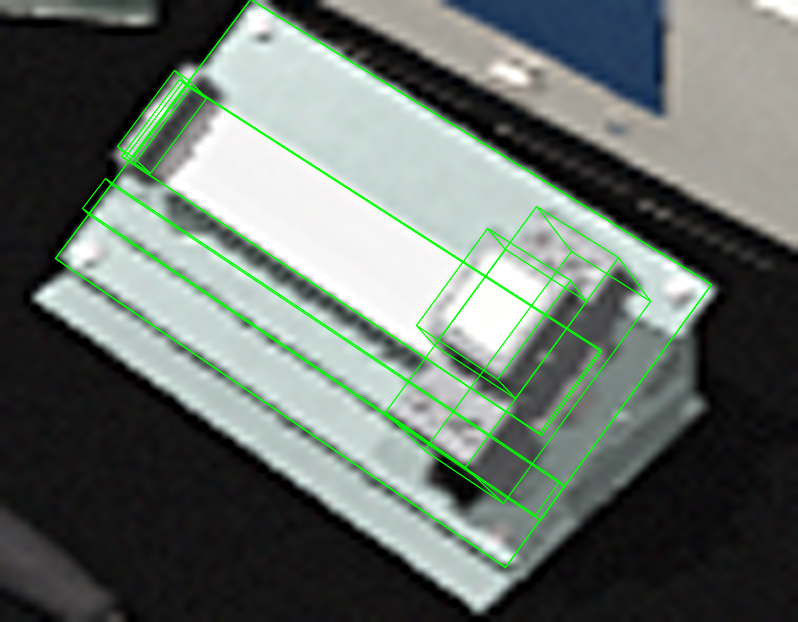

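View pics/o2_t.png

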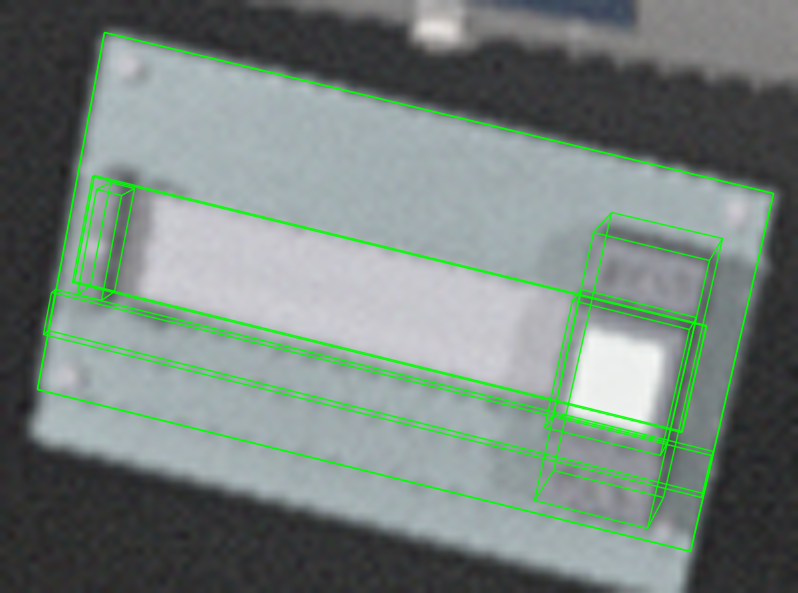

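```bash
cat >> h.py <<'E'
def Rtool(Rm): # tool axes: x=mod x, y=-mod z, z=mod y
    return np.column_stack([Rm[:,0],-Rm[:,2],Rm[:,1]])
def delta(pos,R,cur):
    p0=np.array(cur["eef_pos"]);R0=Ro.from_quat(cur["tool_rot"]).as_matrix()
    d=R0.T@(np.array(pos)-p0)/.025; v=Ro.from_matrix(R0.T@R).as_rotvec()/np.radians(10)
    print("row",d.round(3).tolist()+v.round(3).tolist(),"min rows",max(np.linalg.norm(d)*25/62.5,np.linalg.norm(v)*10/10.7).round(2))
E
python3 - <<'E'
from h import *
from workcell import bot
o=bot.get_obs(); print(Ro.from_quat(o["tool_rot"]).as_matrix().round(3))
m=np.load("fit.npz")["mod"];R=Rtool(modT(m)[0])
for z in(.12,.02): delta([m[0],m[1],z],R,o)
E
```

```text
[[ 0.933 -0.001  0.36 ]
 [-0.36  -0.002  0.933]
 [ 0.    -1.    -0.002]]
row [18.729, 4.447, -13.773, 0.011, -3.536, -0.003] min rows 9.47
row [18.728, 8.447, -13.765, 0.011, -3.536, -0.003] min rows 9.89
```

```bash
python3 -m handwheel '[[1.8,0.2,-1.3,0,-0.35,0],[3.6,0.4,-2.65,0,-0.7,0],[5.5,0.6,-4,0,-1.05,0],[7.4,0.8,-5.4,0,-1.4,0],[9.2,1,-6.8,0,-1.75,0]]' 1
python3 - <<'E'
from h import *
from workcell import bot
o=bot.get_obs()
m=np.load("fit.npz")["mod"];R=Rtool(modT(m)[0])
for z in(.12,.02): delta([m[0],m[1],z],R,o)
E
```

```text
clock: 0.72
eef_pos: [0.3339, 0.2235, 0.206]
tool_rot: [0.707, -0.021, 0.021, -0.707]
ft_force: [1.4, 0.4, 0.3]
grip_width: 0.0853
row [6.933, 3.44, -9.492, 0.001, -1.772, 0.0] min rows 4.9
row [6.933, 7.44, -9.492, 0.001, -1.772, 0.0] min rows 5.56
```

```bash
python3 -m handwheel '[[1.4,0.5,-1.9,0,-0.35,0],[2.8,1,-3.8,0,-0.7,0],[4.2,1.5,-5.7,0,-1.05,0],[5.6,2,-7.6,0,-1.4,0],[6.93,2.4,-9.49,0,-1.77,0]]'
python3 - <<'E'
from h import *
from workcell import bot
o=bot.get_obs()
for n in("scene","top"): np.savez(f"{n}1.npz",**bot.camera(n))
m=np.load("fit.npz")["mod"];R=Rtool(modT(m)[0])
delta([m[0],m[1],.02],R,o)
a=[]
for n,w in(("scene",(310,220,80,110,5)),("top",(325,215,78,110,5))): a.append(overlay(load(n,1),w,modT(m),MODB))
cv2.imwrite("pics/g1.png",np.hstack(a))
E
```

```text
clock: 1.35
eef_pos: [0.4919, -0.0242, 0.1455]
tool_rot: [-0.702, -0.087, 0.088, 0.702]
ft_force: [1.0, 0.3, 0.6]
grip_width: 0.0854
row [0.037, 5.018, 0.005, -0.003, -0.006, -0.004] min rows 2.01
```

View pics/g1.png

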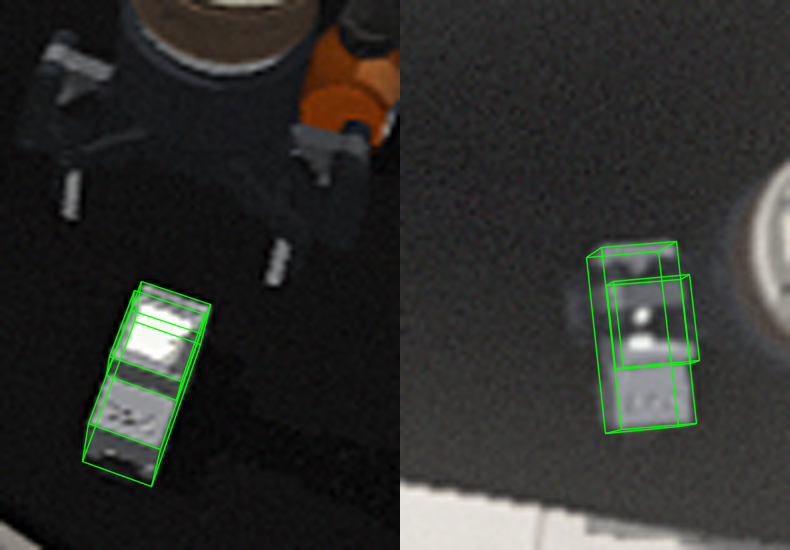

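The overlay sits on the module in both views, and the open fingers straddle it. Going down and closing.

```bash
python3 -m handwheel '[[0,1.5,0,0,0,0],[0,3,0,0,0,0],[0.03,4.3,0,0,0,0],[0.03,5,0,0,0,0],[0.03,5,0,0,0,0]]'; python3 -m handwheel '[[0,0,0,0,0,0],[0,0,0,0,0,0],[0,0,0,0,0,0],[0,0,0,0,0,0],[0,0,0,0,0,0]]' -1
python3 -m handwheel '[[0,0,0,0,0,0],[0,0,0,0,0,0],[0,-0.2,0,0,0,0],[0,-0.6,0,0,0,0],[0,-1,0,0,0,0]]'
python3 - <<'E'
from h import *
from workcell import bot
o=bot.get_obs()
for n in("scene","top"): np.savez(f"{n}2.npz",**bot.camera(n))
m=np.load("fit.npz")["mod"]
T=modT(m); T=(T[0],T[1]+[0,0,o["eef_pos"][2]-.0205])
a=[]
for n,w in(("scene",(310,220,80,110,5)),("top",(325,215,78,110,5))): a.append(overlay(load(n,2),w,T,MODB))
cv2.imwrite("pics/g2.png",np.hstack(a))
E
```

```text
clock: 2.08
eef_pos: [0.49, -0.0215, 0.0198]
tool_rot: [-0.701, -0.086, 0.089, 0.702]
ft_force: [-1.3, -0.6, 0.2]
grip_width: 0.0853
clock: 2.7
eef_pos: [0.4932, -0.0223, 0.0224]
tool_rot: [0.702, 0.088, -0.086, -0.702]
ft_force: [-0.7, 0.1, 6.2]
grip_width: 0.0354
clock: 3.32
eef_pos: [0.4919, -0.0222, 0.0468]
tool_rot: [-0.702, -0.087, 0.087, 0.702]
ft_force: [0.6, -0.0, -1.2]
grip_width: 0.0354
```

View pics/g2.png

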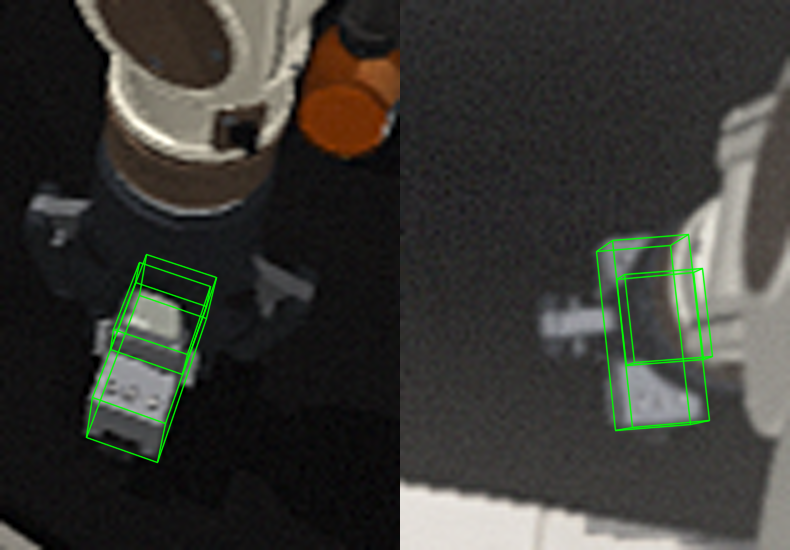

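Gripped: width is 35.4 mm and the module came up with the hand. Before moving on I'll check the rail fit against the fixed module on its own.

```bash
python3 - <<'E'
from h import *
r=np.load("fit.npz")["rail"]
def quad(x0,x1,y0,y1,z): return np.array([[x0,y0,z],[x0,y1,z],[x1,y1,z],[x1,y0,z]])/1000,[(0,1),(1,2),(2,3),(3,0)]
Q=[quad(-15,25,-98,-62,45),quad(-43,-15,-98,-62,26),quad(25,43,-98,-62,26)]
a=[overlay(load("scene"),(250,190,44,44,9),railT(r),Q),overlay(load("top"),(248,194,44,44,9),railT(r),Q)]
cv2.imwrite("pics/fm.png",np.hstack(a))
Q=[quad(86,94,-17,17,15)]
Q=[quad(-17.5,17.5,86,94,15),quad(-17.5,17.5,86,86.01,0)]
a=[overlay(load("scene"),(218,168,44,44,9),railT(r),Q),overlay(load("top"),(185,180,44,44,9),railT(r),Q)]
cv2.imwrite("pics/st.png",np.hstack(a))
E
```

```text
(no output)
```

View pics/fm.png

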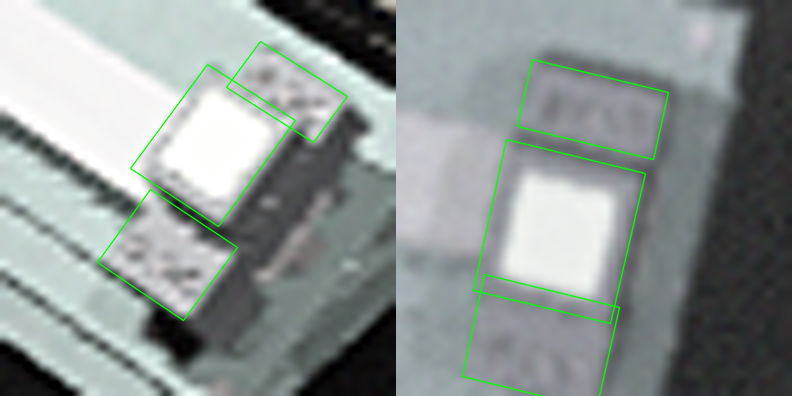

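View pics/st.png

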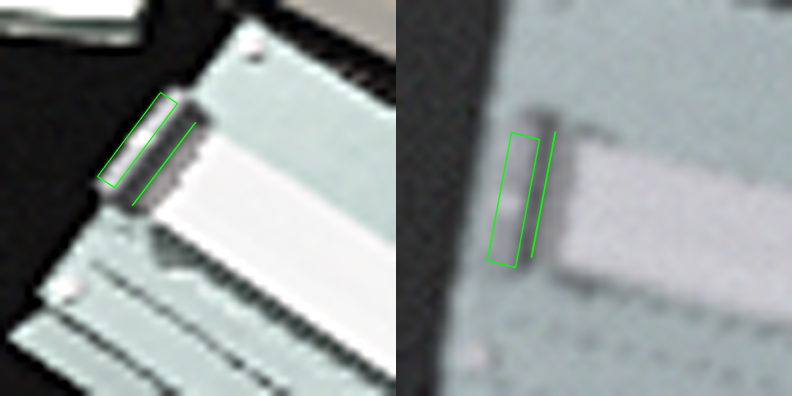

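```bash
cat >> h.py <<'E'
OFF=np.array([0,0,.0205]) # TCP in module frame
def modpose(r,hx,hz,th,y=.012):
    "hook corner at rail (17.5+hx, hz) mm, tilt th deg -> module R,t ; TCP pos, tool R"
    Rr,tr=railT(r); Rm=Ro.from_euler('y',np.radians(th)).as_matrix()
    H=np.array([.0175+hx/1000,y,hz/1000]); o=H-Rm@np.array([.018,0,.014])
    R=Rr@Rm; t=Rr@o+tr
    return (R,t),t+R@OFF,Rtool(R)
E
python3 - <<'E'
from h import *
from workcell import bot
o=bot.get_obs(); r=np.load("fit.npz")["rail"]
for a in((25,100,18),(25,30,18),(10,1,18),(0,1,18),(0,0,0)):
    M,p,R=modpose(r,*a); print(a,p.round(4)); delta(p,R,o)
E
```

```text
(25, 100, 18) [0.5821 0.3437 0.1669]
row [7.03, -4.76, 13.324, -0.109, 1.814, -0.679] min rows 6.32
(25, 30, 18) [0.6116 0.3416 0.1035]
row [8.148, -2.219, 12.957, -0.109, 1.814, -0.679] min rows 6.19
(10, 1, 18) [0.6103 0.3417 0.0709]
row [8.094, -0.914, 12.974, -0.109, 1.814, -0.679] min rows 6.13
(0, 1, 18) [0.6012 0.3424 0.0667]
row [7.749, -0.746, 13.088, -0.109, 1.814, -0.679] min rows 6.09
(0, 0, 0) [0.6012 0.3424 0.0598]
row [7.749, -0.471, 13.087, -0.394, 1.788, -2.464] min rows 6.09
```

```bash
python3 -m handwheel '[[0,-2.3,0,0,0,0],[0,-4.6,0.5,0,0,0],[1,-5,2.5,0,0.35,0],[2,-5,4.5,0,0.7,-0.2],[3,-5,6.5,-0.05,1,-0.4]]'
python3 - <<'E'
from h import *
from workcell import bot
o=bot.get_obs(); r=np.load("fit.npz")["rail"]
M,p,R=modpose(r,25,100,18); delta(p,R,o)
E
```

```text
clock: 4.05
eef_pos: [0.5257, 0.1551, 0.1717]
tool_rot: [-0.706, -0.05, -0.001, 0.706]
ft_force: [0.3, -0.5, -1.7]
grip_width: 0.0354
row [2.752, 0.373, 7.371, -0.064, 0.798, -0.284] min rows 3.15
```

```bash
python3 -m handwheel '[[0.6,0.1,1.7,0,0.2,-0.1],[1.2,0.2,3.4,0,0.4,-0.15],[1.9,0.3,5.2,0,0.6,-0.2],[2.5,0.37,6.9,-0.06,0.8,-0.28],[2.75,0.37,7.37,-0.06,0.8,-0.28]]'
python3 - <<'E'
from h import *
from workcell import bot
o=bot.get_obs(); r=np.load("fit.npz")["rail"]
M,p,R=modpose(r,25,100,18); delta(p,R,o)
M,p,R=modpose(r,14,20,18); delta(p,R,o)
E
```

```text
clock: 4.68
eef_pos: [0.5805, 0.3455, 0.1653]
tool_rot: [0.707, 0.019, 0.065, -0.704]
ft_force: [-0.4, -0.2, -1.2]
grip_width: 0.0355
row [0.076, -0.057, -0.068, -0.005, 0.032, -0.021] min rows 0.05
row [0.658, 3.12, -0.074, -0.005, 0.032, -0.021] min rows 1.28
```

```bash
python3 -m handwheel '[[0.2,1,0,0,0,0],[0.4,2,0,0,0,0],[0.66,3,-0.07,0,0.03,-0.02],[0.66,3.12,-0.07,0,0.03,-0.02],[0.66,3.12,-0.07,0,0.03,-0.02]]'
cat > look.py <<'E'
import sys
from h import *
from workcell import bot
k=sys.argv[1]
o=bot.get_obs(); r=np.load("fit.npz")["rail"]
for n in("scene","top"): np.savez(f"{n}{k}.npz",**bot.camera(n))
Rt=Ro.from_quat(o["tool_rot"]).as_matrix(); Rm=np.column_stack([Rt[:,0],Rt[:,2],-Rt[:,1]]); t=o["eef_pos"]-Rm@OFF
Rr,tr=railT(r)
H=Rr.T@(t+Rm@[.018,0,.014]-tr)*1000; print("hook rel edge",(H-[17.5,0,0]).round(2),"tilt etc",Ro.from_matrix(Rr.T@Rm).as_euler('yxz',degrees=True).round(2),o["ft_force"].round(1),o["ft_torque"].round(2),o["clock"])
a=[];b=[]
for n,w in(("scene",(215,165,90,75,4.4)),("top",(180,165,90,75,4.4))):
    c=load(n,k); b.append(overlay(c,w,railT(r),[]))
    im=overlay(c,w,(Rm,t),MODB); x,y,_,_,s=w
    for P,E in RAILB[:2]:
        q=(proj(c,app(railT(r),P))-[x,y]+.5)*s
        for i,j in E: cv2.line(im,tuple(int(v) for v in q[i]),tuple(int(v) for v in q[j]),(0,200,255),1,cv2.LINE_AA)
    a.append(im)
im=np.vstack([np.hstack(b),np.hstack(a)])[:600,:800]; print(im.shape); cv2.imwrite(f"pics/look{k}.png",im)
E
python3 look.py 3
```

```text
clock: 5.3
eef_pos: [0.6063, 0.339, 0.091]
tool_rot: [0.707, 0.017, 0.069, -0.704]
ft_force: [0.1, 0.8, -0.6]
grip_width: 0.0353
hook rel edge [15.11  8.96 20.86] tilt etc [17.99 -0.03 -0.16] [ 0.1  0.8 -0.6] [-0.03  0.16 -0.03] 5.3
(600, 792, 3)
```

View pics/look3.png

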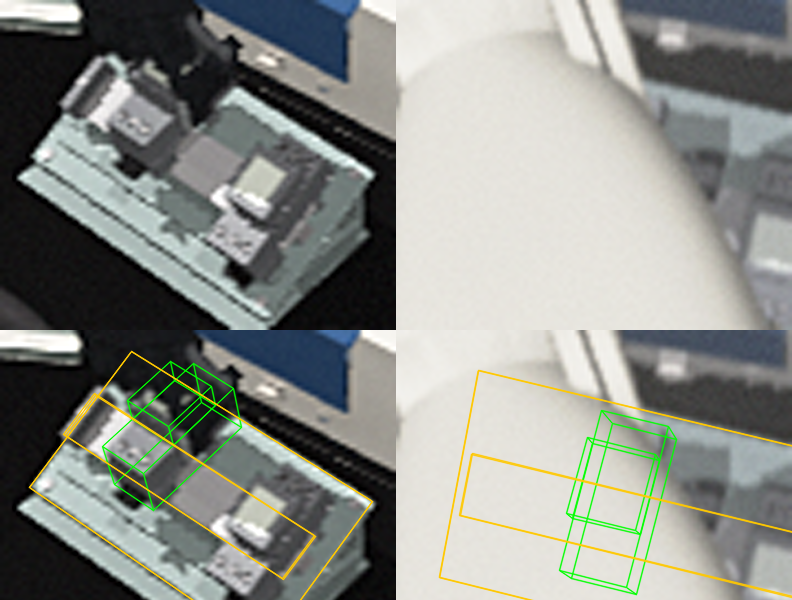

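```bash
cat > zoom.py <<'E'
import sys
from h import *
from workcell import bot
k=sys.argv[1]; o=bot.get_obs(); r=np.load("fit.npz")["rail"]; c=load("scene",k); w=(222,165,52,60,7.6)
Rt=Ro.from_quat(o["tool_rot"]).as_matrix(); Rm=np.column_stack([Rt[:,0],Rt[:,2],-Rt[:,1]]); t=o["eef_pos"]-Rm@OFF
B=[(np.array([[-43,-18,14],[-43,-18,40],[-43,18,40],[-43,18,14],[-15,-18,40],[-15,18,40]])/1000,[(0,1),(1,2),(2,3),(1,4),(2,5),(4,5)])]
cv2.imwrite(f"pics/zoom{k}.png",np.hstack([overlay(c,w,(Rm,t),[]),overlay(c,w,(Rm,t),B)]))
E
python3 zoom.py 3
```

View pics/zoom3.png

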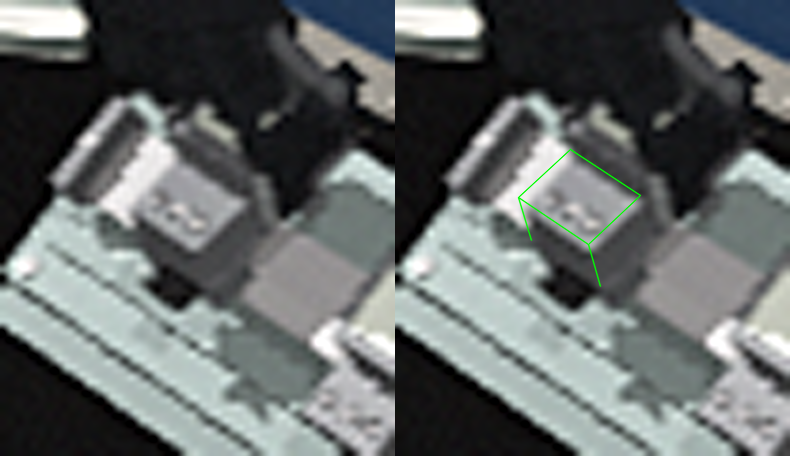

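The scene view shows the module and rail with about the same small camera offset, so the relative estimate holds to about 1 mm. I'll lower beyond the upper edge and then slide down-slope, using force to tell where contact is.

```bash
python3 - <<'E'
from h import *
from workcell import bot
r=np.load("fit.npz")["rail"]
o=bot.get_obs()
for a in((14,10,18),(13,2,18),(5,2,18),(0,2,18)):
    M,p,R=modpose(r,*a,y=.009); delta(p,R,o)
E
```

```text
row [0.059, 0.479, -0.024, -0.01, -0.016, 0.013] min rows 0.19
row [0.119, 0.796, -0.024, -0.01, -0.016, 0.013] min rows 0.32
row [-0.186, 0.894, -0.025, -0.01, -0.016, 0.013] min rows 0.37
row [-0.376, 0.955, -0.026, -0.01, -0.016, 0.013] min rows 0.41
```

```bash
cat > state.py <<'E'
from h import *
from workcell import bot
r=np.load("fit.npz")["rail"]; Rr,tr=railT(r); out=[];fo=[];to=[]
for i in range(6):
    o=bot.get_obs(); Rt=Ro.from_quat(o["tool_rot"]).as_matrix(); Rm=np.column_stack([Rt[:,0],Rt[:,2],-Rt[:,1]]); t=o["eef_pos"]-Rm@OFF
    H=Rr.T@(t+Rm@[.018,0,.014]-tr)*1000-[17.5,0,0]; out.append(np.r_[H,Ro.from_matrix(Rr.T@Rm).as_euler('yxz',degrees=True)]); fo.append(Rr.T@o["ft_force"]); to.append(Rr.T@o["ft_torque"])
    if i<5: bot.camera("scene")
out=np.array(out); print("H",out.mean(0).round(2),"sd",out.std(0).round(2),"F rail",np.mean(fo,0).round(1),"T",np.mean(to,0).round(2),"w",round(o["grip_width"],4),"t",o["clock"])
E
python3 state.py
```

```text
H [16.24  9.47 21.84 17.87  0.05 -0.18] sd [0.19 0.12 0.18 0.02 0.01 0.  ] F rail [-0.8 -0.  -1.4] T [-0.    0.14  0.01] w 0.0352 t 5.65
```

```bash
python3 -m handwheel '[[0.04,0.25,0,0,0,0],[0.07,0.45,0,0,0,0],[0.1,0.65,0,0,0,0],[0.12,0.79,0,0,0,0],[0.12,0.79,0,0,0,0]]'
python3 state.py; python3 look.py 4; python3 zoom.py 4
```

```text
clock: 6.28
eef_pos: [0.6116, 0.3386, 0.0749]
tool_rot: [0.706, 0.018, 0.069, -0.704]
ft_force: [-6.8, -3.3, 14.1]
grip_width: 0.0354
H [13.08  8.87  3.99 17.92  0.02 -0.17] sd [0.01 0.01 0.01 0.   0.   0.  ] F rail [-0.1 -3.5 15.5] T [-0.83  1.63  0.35] w 0.0354 t 6.525
hook rel edge [13.08  8.86  4.  ] tilt etc [17.92  0.02 -0.17] [-6.6 -3.5 14.4] [-0.8   1.71 -0.02] 6.525
(600, 792, 3)
```

View pics/zoom4.png

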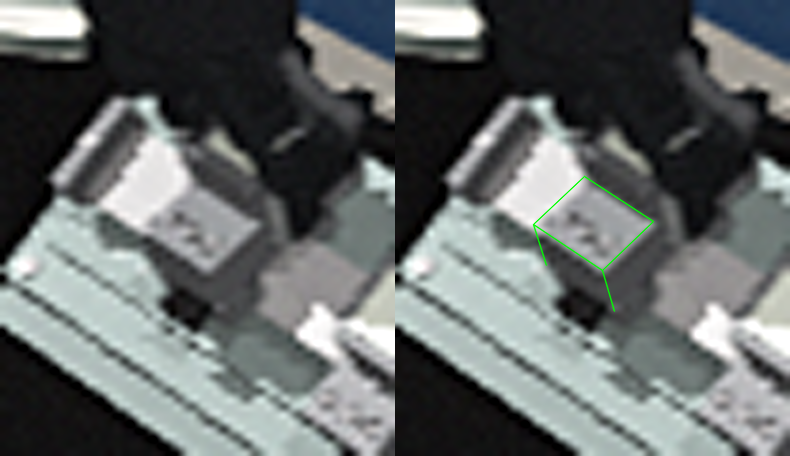

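Contact of 15.5 N, from the foot rib touching the rail while the module is still 13 mm up-slope. From that contact, true hook height is about 2 mm below my estimate, which agrees with the picture. I'll lift, tilt to 22° and then slide.

```bash
cat > rel.py <<'E'
# rows from commanded (hx,y,hz,th) to targets, all in rail mm/deg (estimate frame)
import sys,json
from h import *
r=np.load("fit.npz")["rail"]
c=json.loads(sys.argv[1]); M,p,R=modpose(r,c[0],c[2],c[3],y=c[1]/1000)
cur=dict(eef_pos=p,tool_rot=Ro.from_matrix(R).as_quat())
for a in json.loads(sys.argv[2]):
    M,p,R=modpose(r,a[0],a[2],a[3],y=a[1]/1000); delta(p,R,cur)
E
python3 rel.py '[13,9,2.1,18]' '[[13,9,8,18],[13,9,8,22],[11,9,5.2,22]]'
```

```text
row [-0.073, -0.224, -0.0, -0.0, 0.0, 0.0] min rows 0.09
row [-0.053, -0.274, 0.0, -0.0, 0.0, 0.4] min rows 0.37
row [-0.095, -0.143, -0.0, -0.0, 0.0, 0.4] min rows 0.37
```

```bash
python3 -m handwheel '[[-0.07,-0.22,0,0,0,0],[-0.05,-0.27,0,0,0,0.4],[-0.05,-0.27,0,0,0,0.4],[-0.095,-0.143,0,0,0,0.4],[-0.095,-0.143,0,0,0,0.4]]'
python3 state.py; python3 rel.py '[11,9,5.2,22]' '[[8,9,4.5,22],[4,9,3.8,22],[0,9,3.2,22],[-2,9,3,22]]'
```

```text
clock: 7.25
eef_pos: [0.6081, 0.3386, 0.0738]
tool_rot: [0.707, -0.007, 0.044, -0.706]
ft_force: [0.8, 0.6, -0.7]
grip_width: 0.0355
H [ 9.41  8.9   3.94 21.98 -0.04 -0.14] sd [0.45 0.14 0.28 0.03 0.02 0.01] F rail [-0.4  0.1 -1.1] T [-0.01  0.06 -0.  ] w 0.0352 t 7.5
row [-0.101, 0.071, -0.0, -0.0, 0.0, -0.0] min rows 0.05
row [-0.239, 0.157, 0.0, -0.0, 0.0, -0.0] min rows 0.11
row [-0.378, 0.239, 0.0, -0.0, 0.0, -0.0] min rows 0.18
row [-0.449, 0.276, -0.0, -0.0, 0.0, -0.0] min rows 0.21
```

```bash
python3 state.py;  python3 -m handwheel '[[-0.05,0.02,0,0,0,0],[-0.1,0.05,0,0,0,0],[-0.15,0.08,0,0,0,0],[-0.2,0.11,0,0,0,0],[-0.2,0.11,0,0,0,0]]'
python3 state.py
```

```text
H [ 1.009e+01  9.010e+00  4.230e+00  2.195e+01 -2.000e-02 -1.700e-01] sd [0.08 0.03 0.03 0.   0.   0.01] F rail [-0.6  0.1 -1. ] T [-0.01  0.06  0.01] w 0.0353 t 7.75
clock: 8.38
eef_pos: [0.6041, 0.3391, 0.0718]
tool_rot: [0.707, -0.007, 0.045, -0.706]
ft_force: [-0.9, 0.5, -0.8]
grip_width: 0.035
H [ 4.35  8.97  3.41 21.96 -0.03 -0.17] sd [0.13 0.03 0.02 0.01 0.   0.  ] F rail [-0.3 -0.2 -0.7] T [-0.    0.07  0.02] w 0.0354 t 8.625
```

```bash
python3 -m handwheel '[[-0.04,0.02,0,0,0,0],[-0.08,0.04,0,0,0,0],[-0.12,0.055,0,0,0,0],[-0.16,0.07,0,0,0,0],[-0.16,0.07,0,0,0,0]]'
python3 state.py
```

```text
clock: 9.25
eef_pos: [0.6024, 0.3393, 0.071]
tool_rot: [0.707, -0.006, 0.047, -0.706]
ft_force: [4.9, -1.3, -0.0]
grip_width: 0.0352
H [ 2.300e+00  8.990e+00  3.360e+00  2.172e+01 -1.000e-02 -2.300e-01] sd [0.02 0.   0.01 0.   0.   0.  ] F rail [ 4.8 -0.6 -2.5] T [-0.14 -1.13  0.05] w 0.0356 t 9.5
```

Wall contact along the rail's x (+5 N), as expected for a hooked lip. I'll test it by lifting 3 mm square to the rail; if it's hooked, the rail should hold it back.

```bash
python3 rel.py '[1,9,2.6,22]' '[[1,9,5.6,22],[1,9,2.6,22]]'; python3 -m handwheel '[[-0.02,-0.05,0,0,0,0],[-0.045,-0.11,0,0,0,0],[-0.045,-0.11,0,0,0,0],[-0.045,-0.11,0,0,0,0],[-0.045,-0.11,0,0,0,0]]'
python3 state.py; python3 look.py 5; python3 zoom.py 5
```

```text
row [-0.045, -0.111, 0.0, -0.0, 0.0, -0.0] min rows 0.05
row [0.0, 0.0, 0.0, -0.0, 0.0, -0.0] min rows 0.0
clock: 10.12
eef_pos: [0.6022, 0.3392, 0.0727]
tool_rot: [0.707, -0.006, 0.047, -0.706]
ft_force: [8.9, -0.4, -6.4]
grip_width: 0.0353
H [ 2.84  8.79  5.03 21.64 -0.05 -0.26] sd [0.02 0.02 0.01 0.   0.   0.  ] F rail [ 6.   0.4 -9.5] T [ 0.05 -1.94 -0.01] w 0.0351 t 10.375
hook rel edge [2.84 8.8  5.03] tilt etc [21.64 -0.05 -0.26] [ 8.6  0.6 -5.7] [-0.11 -1.97 -0.04] 10.375
(600, 792, 3)
```

View pics/zoom5.png

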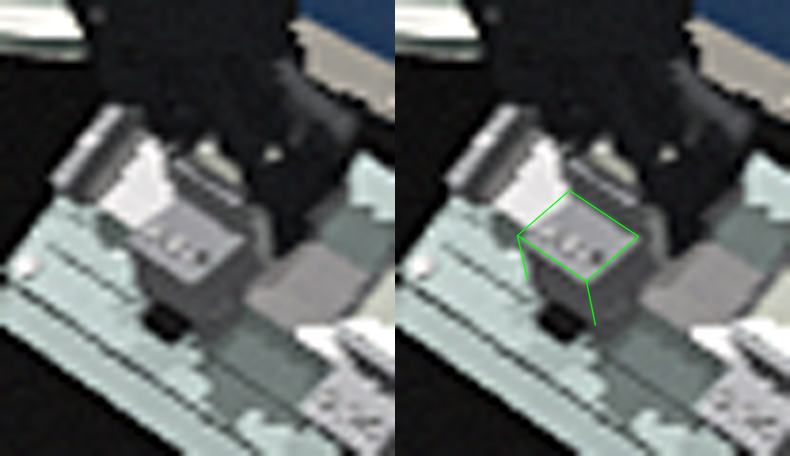

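The rail holds it down (Fz about -9 N), so the lip is under the edge. Tilting the foot down about the hook.

```bash
python3 rel.py '[0,9,6.3,22]' '[[1,9,3,22],[1.5,9,2.8,18],[1.5,9,2.6,14],[1.5,9,2.4,10],[1.5,9,2.4,10]]'
```

```text
row [0.087, 0.107, -0.0, -0.0, 0.0, -0.0] min rows 0.06
row [0.092, 0.158, -0.0, -0.0, 0.0, -0.4] min rows 0.37
row [0.082, 0.217, -0.0, -0.0, -0.0, -0.8] min rows 0.75
row [0.076, 0.278, 0.0, -0.0, -0.0, -1.2] min rows 1.12
row [0.076, 0.278, 0.0, -0.0, -0.0, -1.2] min rows 1.12
```

```bash
python3 -m handwheel '[[0.087,0.107,0,0,0,0],[0.092,0.158,0,0,0,-0.4],[0.082,0.217,0,0,0,-0.8],[0.076,0.278,0,0,0,-1.2],[0.076,0.278,0,0,0,-1.2]]'
python3 state.py; python3 rel.py '[1.5,9,2.4,10]' '[[1.5,9,2,6],[1.5,9,1.5,3],[1.5,9,1,0],[1.5,9,0.5,-2],[1.5,9,0.5,-2]]'
```

```text
clock: 11.1
eef_pos: [0.601, 0.3398, 0.0669]
tool_rot: [0.703, 0.067, 0.118, -0.698]
ft_force: [1.3, -0.4, 3.4]
grip_width: 0.0354
H [ 1.59  9.35  3.4  10.03  0.03 -0.16] sd [0.03 0.02 0.02 0.06 0.   0.01] F rail [ 0.5 -0.8  6.9] T [-0.24  0.24  0.  ] w 0.0353 t 11.35
row [-0.014, 0.067, -0.0, -0.0, 0.0, -0.4] min rows 0.37
row [-0.02, 0.125, -0.0, -0.0, 0.0, -0.7] min rows 0.65
row [-0.024, 0.184, -0.0, -0.0, 0.0, -1.0] min rows 0.93
row [-0.025, 0.23, -0.0, -0.0, 0.0, -1.2] min rows 1.12
row [-0.025, 0.23, -0.0, -0.0, 0.0, -1.2] min rows 1.12
```

Beginning to bear on the clip (7 N). Pressing on.

```bash
python3 -m handwheel '[[-0.015,0.067,0,0,0,-0.4],[-0.02,0.125,0,0,0,-0.7],[-0.025,0.184,0,0,0,-1.0],[-0.025,0.23,0,0,0,-1.2],[-0.025,0.23,0,0,0,-1.2]]'
python3 state.py; python3 look.py 6; python3 zoom.py 6
```

```text
clock: 11.98
eef_pos: [0.6017, 0.34, 0.064]
tool_rot: [0.692, 0.141, 0.19, -0.681]
ft_force: [-14.8, -4.2, 24.5]
grip_width: 0.0353
H [ 2.61  9.58  4.19 -2.06  0.04 -0.1 ] sd [0.03 0.01 0.02 0.02 0.   0.  ] F rail [-3.1 -5.7 29.2] T [-1.36  1.42  0.01] w 0.035 t 12.225
hook rel edge [2.63 9.58 4.17] tilt etc [-2.04  0.04 -0.1 ] [-16.3  -4.9  26. ] [-1.11  1.56 -0.61] 12.225
(600, 792, 3)
```

View pics/zoom6.png

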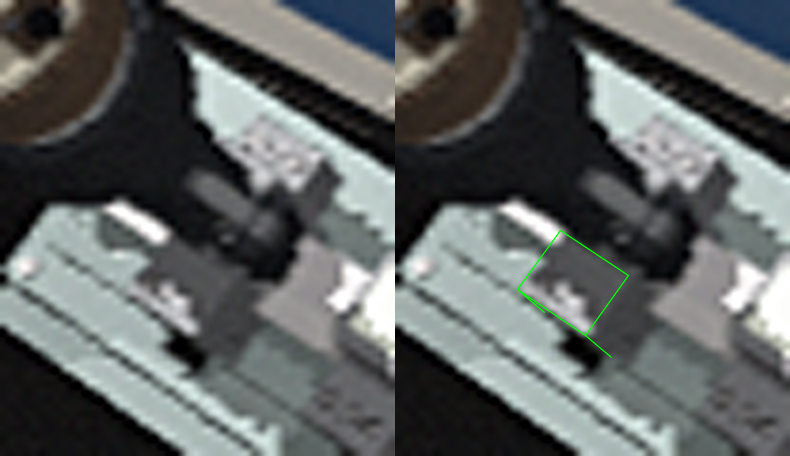

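```bash
python3 rel.py '[1.5,9,0.5,-2]' '[[2,9,3,-5],[2,9,4.2,-2],[2,9,4.2,0],[2,9,6,2]]'
```

```text
row [0.011, -0.061, -0.0, -0.0, -0.0, -0.3] min rows 0.28
row [0.025, -0.147, -0.0, -0.0, -0.0, 0.0] min rows 0.06
row [0.035, -0.172, -0.0, -0.0, -0.0, 0.2] min rows 0.19
row [0.048, -0.269, -0.0, -0.0, -0.0, 0.4] min rows 0.37
```

```bash
python3 -m handwheel '[[0.01,0.03,0,0,0,-0.3],[0.01,0.03,0,0,0,-0.3],[0.025,-0.1,0,0,0,0],[0.035,-0.172,0,0,0,0.2],[0.035,-0.172,0,0,0,0.2]]'
python3 state.py
```

```text
clock: 12.95
eef_pos: [0.602, 0.3403, 0.0644]
tool_rot: [0.695, 0.127, 0.178, -0.685]
ft_force: [2.4, 2.8, -0.6]
grip_width: 0.0353
H [ 2.74  9.89  3.79 -0.06  0.06 -0.19] sd [0.03 0.01 0.02 0.05 0.   0.01] F rail [ 2.9  3.3 -4.6] T [ 0.7  -0.63 -0.01] w 0.0353 t 13.2
```

```bash
python3 -m handwheel '[[0.01,-0.05,0,0,0,0.1],[0.013,-0.097,0,0,0,0.2],[0.013,-0.097,0,0,0,0.2],[0.013,-0.097,0,0,0,0.2],[0.013,-0.097,0,0,0,0.2]]'
python3 state.py
```

```text
clock: 13.82
eef_pos: [0.6013, 0.3401, 0.0645]
tool_rot: [0.697, 0.116, 0.167, -0.688]
ft_force: [12.4, 5.2, -15.0]
grip_width: 0.0355
H [ 1.93  9.69  3.55  1.97  0.02 -0.19] sd [0.03 0.01 0.01 0.   0.   0.  ] F rail [  5.2   6.6 -18.3] T [ 1.39 -1.42 -0.08] w 0.0354 t 14.075
```

Pulling up is resisted with -18 N while the tool barely rises, so the clip is latched. Unloading, then opening the gripper.

```bash
python3 -m handwheel '[[-0.013,0.097,0,0,0,-0.2],[-0.013,0.115,0,0,0,-0.2],[-0.013,0.115,0,0,0,-0.2],[-0.013,0.115,0,0,0,-0.2],[-0.013,0.115,0,0,0,-0.2]]'; python3 state.py
python3 -m handwheel '[[0,0,0,0,0,0],[0,0,0,0,0,0],[0,0,0,0,0,0],[0,0,0,0,0,0],[0,0,0,0,0,0]]' 0.5; python3 state.py
```

```text
clock: 14.7
eef_pos: [0.6013, 0.3401, 0.064]
tool_rot: [0.695, 0.128, 0.178, -0.685]
ft_force: [4.1, 3.0, -1.6]
grip_width: 0.0351
H [ 1.99  9.65  3.72 -0.    0.05 -0.16] sd [0.02 0.02 0.02 0.   0.   0.  ] F rail [ 2.6  3.4 -3.4] T [ 0.73 -0.26  0.05] w 0.0353 t 14.95
clock: 15.58
eef_pos: [0.6011, 0.3393, 0.0639]
tool_rot: [0.695, 0.128, 0.178, -0.684]
ft_force: [1.0, -0.6, 0.0]
grip_width: 0.0638
H [ 1.86  8.93  3.72 -0.03 -0.03 -0.17] sd [0.04 0.04 0.01 0.   0.   0.  ] F rail [-0.1 -0.1 -0.2] T [ 0.01  0.42 -0.03] w 0.064 t 15.825
```

Released. Backing out along the tool axis, then moving the arm aside so both cameras can see.

```bash
python3 -m handwheel '[[0,-0.8,0,0,0,0],[0,-2.4,0,0,0,0],[0,-4.4,0,0,0,0],[0,-6,0,0,0,0],[0,-6.5,0,0,0,0]]'; python3 -m handwheel '[[-2,-1,0,0,0,0],[-4,-1,0,0,0,0],[-6,-1,-1,0,0,0],[-7,-1,-3,0,0,0],[-7,-1,-5,0,0,0]]'; python3 -m handwheel '[[0,0,-2,0,0,0],[0,0,-4,0,0,0],[0,0,-5.5,0,0,0],[0,0,-5.5,0,0,0],[0,0,-5.5,0,0,0]]'
cat > fin.py <<'E'
from h import *
from workcell import bot
r=np.load("fit.npz")["rail"]
print(bot.get_obs()["ft_force"].round(1))
for n in("scene","top"): np.savez(f"{n}7.npz",**bot.camera(n))
for n,w in(("scene",(215,165,95,75,8.2)),("top",(185,168,100,78,7.8))):
    cv2.imwrite(f"pics/fin_{n}.png",overlay(load(n,7),w,railT(r),[]))
E
python3 fin.py
```

```text
clock: 16.45
eef_pos: [0.5328, 0.3458, 0.2162]
tool_rot: [0.693, 0.13, 0.18, -0.686]
ft_force: [0.4, 0.1, 0.3]
grip_width: 0.0641
clock: 17.08
eef_pos: [0.352, 0.2301, 0.1576]
tool_rot: [0.696, 0.128, 0.176, -0.684]
ft_force: [0.8, -0.5, 0.3]
grip_width: 0.0641
clock: 17.7
eef_pos: [0.3449, 0.0951, 0.1597]
tool_rot: [0.695, 0.128, 0.179, -0.685]
ft_force: [0.2, 0.7, 0.1]
grip_width: 0.064
[0.2 0.7 0.1]
```

View pics/fin_scene.png

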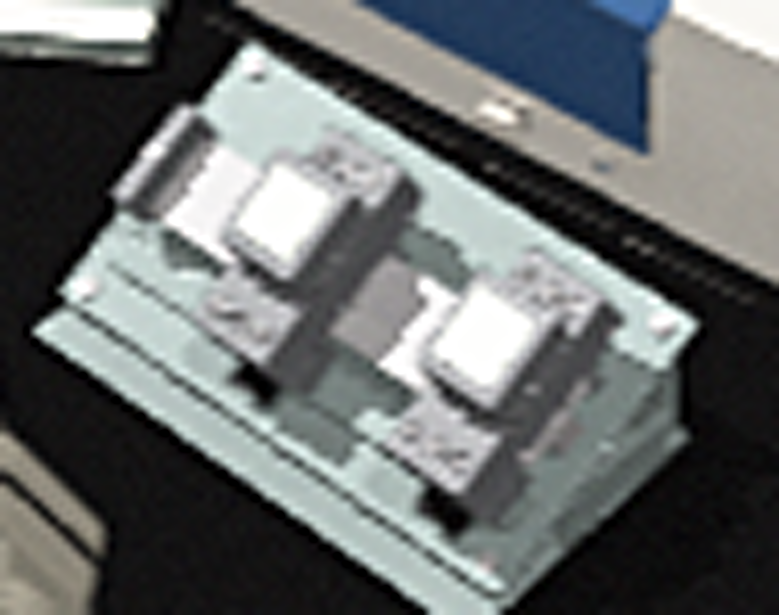

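View pics/fin_top.png

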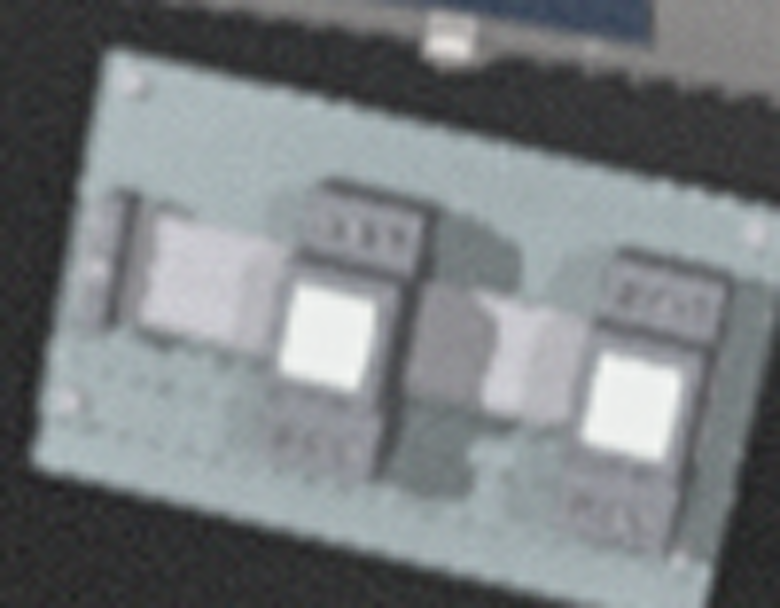

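It looks the same as the fixed module in both views. I'll check seating numerically by triangulating matching parts of the two modules.

```bash
python3 - <<'E'
from h import *
r=np.load("fit.npz")["rail"]; Rr,tr=railT(r); C={n:load(n,7) for n in("scene","top")}
# mean rail-frame offset for each part: predict via homography-like shift: fit module pose (hx,y,z,tilt) by matching warped patches of the fixed module
def patch(c,Tm,pts3,sz):
    q=proj(c,app(Tm,pts3)).astype(np.float32).reshape(sz[0],sz[1],2)
    return cv2.remap(cv2.GaussianBlur(c["color"],(0,0),.8).astype(np.float32).mean(2),q,None,cv2.INTER_CUBIC)
def grid(x0,x1,z):
    X,Y=np.meshgrid(np.arange(x0,x1+.1,1.),np.arange(-19,19.1,1.),indexing='ij'); return np.stack([X,Y,np.full_like(X,z)],-1).reshape(-1,3)/1000,X.shape
G=[grid(-46,-16,40),grid(-14,26,59),grid(27,46,40)]
def T(dx,y,dz,th):
    Rm=Ro.from_euler('y',np.radians(th)).as_matrix(); o=np.array([dx,y,-14+dz])/1000
    # tilt about hook corner
    h=np.array([.018,0,.014]); o=o+h-Rm@h
    return Rr@Rm,Rr@o+tr
ref=[[patch(c,T(0,-80,0,0),*g) for g in G] for c in C.values()]
def f(p):
    return np.concatenate([(lambda a,b:(((a-a.mean())/a.std())-((b-b.mean())/b.std())).ravel())(patch(c,T(*p),*g),ref[i][k]) for i,c in enumerate(C.values()) for k,g in enumerate(G)])
best=min((least_squares(f,[0,y,0,th],x_scale=[1,1,1,2],diff_step=.02,loss='soft_l1') for y in(8,10,12) for th in(0,4,10)),key=lambda s:s.cost)
print("rel to fixed module: dx,y,dz,tilt",best.x.round(2),best.cost)
for th in(0,3,6,10,12):
    s=least_squares(lambda q:f([*q,th]),[best.x[0],best.x[1],best.x[2]],loss='soft_l1',diff_step=.02); print(th,s.x.round(2),s.cost.round(1))
# bystanders
a,b=load("scene",0)["color"].astype(int),C["scene"]["color"].astype(int)
d=(abs(a-b).max(2)>60).astype(np.uint8); k,l,st,ce=cv2.connectedComponentsWithStats(d)
print([(s[:5].tolist()) for s in st[1:] if s[4]>8])
im=np.hstack([cv2.resize(C[n]["color"][:,:,::-1],(400,300),interpolation=cv2.INTER_AREA) for n in C]); cv2.imwrite("pics/all7.png",im)
E
```

```text
rel to fixed module: dx,y,dz,tilt [-1.01 11.91 -0.08 -0.37] 481.73909306526184
0 [-1.21 11.89 -0.09] 485.4
3 [-2.81 11.66 -0.06] 584.5
6 [-4.57 11.39 -0.03] 771.5
10 [-7.100e+00  1.099e+01 -1.000e-02] 1077.6
12 [-8.48 10.79 -0.02] 1233.9
[[0, 59, 5, 11, 37], [0, 71, 87, 178, 5920], [242, 186, 31, 36, 496], [0, 189, 275, 231, 18256], [186, 199, 4, 3, 9], [87, 226, 18, 18, 176], [328, 277, 24, 38, 487], [191, 393, 23, 27, 217], [185, 396, 7, 8, 27], [182, 409, 9, 9, 14], [191, 411, 5, 5, 14]]
```

View pics/all7.png

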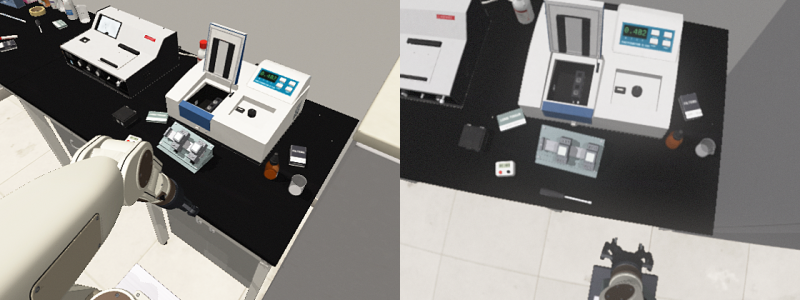

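The module is flat (tilt -0.4°, dz -0.1 mm, dx about -1 mm relative to the fixed one). The bystanders look where they were, and the arm is clear.

```bash
python3 -c "
from workcell import bot
o=bot.get_obs();print(o['clock'],o['ft_force'].round(1));print(bot.job_done())"
```

```text
17.8 [-0.3  0.7  0.3]
the job is handed in; nothing more can be done
None
```

The relay module is mounted on the rail, and I handed the job in at 17.8 s of the 42 s limit. I gripped it by its sides and hooked the lip under the rail's upper edge at about 22° tilt. I then tilted the foot down until the clip snapped, let go and backed away.

**Checks that passed**
- **Hook:** before tilting down, a small lift was held back by the rail at about -9 N, so the lip was under the edge.
- **Clip:** after tilting down, pulling up was held at about -18 N with almost no lift.
- **Final pose:** compared with the fixed module in both pictures, it sits at rail y ≈ 12 mm. It is about 1 mm toward the foot end, -0.1 mm in height and -0.4° in tilt.
- **Bystanders:** the bottle, beaker, screwdriver and timer look unmoved by eye in the final pictures. I did not measure them, and the arm hid part of the scene view.
- **Hand-in:** the arm was clear of everything, with less than 1 N on the tool.

**What disagreed**
- **Rail position:** my camera estimate of the rail against the gripped module was about 2 to 3 mm off in x and z. I corrected it by touch.
- **Early contact:** on the first descent the module's foot touched the rail at 15 N. I lifted it, tilted it further and went in again.
- **Pressing force:** the press that snapped the clip read about 29 N at the wrist, the highest I read and well under the 120 N limit.

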